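# Dock a sample tray in the dry-storage bay

### The job

Take the jar with the red cap out of the grey crate and stand it in the empty pocket of the blue tray. Then lift the loaded tray by the metal blade in its middle, set it down on the loading shelf in front of the clear bay with its yellow handle towards you and let go, then take or push it by the yellow handle and slide it fully home until the orange dock at the back has been pushed in as far as it goes. Set things down without dropping or ramming them, keep all jars upright, leave the other things alone, and leave the tray released.

Things in the scene. Friction and masses are not known exactly. Their poses are not given: they have to be found in the camera images.
- red_jar: The wanted jar: amber glass screw jar, 36 mm in diameter, 64 mm tall, about 80 g, standing upright; origin at the centre of its underside, z up. Glass straight to z = 34 mm, then a shoulder; the cap, z = 48 to 64 mm, is 33.5 mm wide and red. It starts in one of five places in the crate.
- tray_jar0: Jar already in the tray: amber glass screw jar, 36 mm in diameter, 64 mm tall, about 80 g, standing upright; origin at the centre of its underside, z up. Glass straight to z = 34 mm, then a shoulder; the cap, z = 48 to 64 mm, is 33.5 mm wide and black.
- tray_jar1: Jar already in the tray: amber glass screw jar, 36 mm in diameter, 64 mm tall, about 80 g, standing upright; origin at the centre of its underside, z up. Glass straight to z = 34 mm, then a shoulder; the cap, z = 48 to 64 mm, is 33.5 mm wide and black.
- tray_jar2: Jar already in the tray: amber glass screw jar, 36 mm in diameter, 64 mm tall, about 80 g, standing upright; origin at the centre of its underside, z up. Glass straight to z = 34 mm, then a shoulder; the cap, z = 48 to 64 mm, is 33.5 mm wide and black.
- crate_jar0: Bystander jar in the crate, not to be moved: amber glass screw jar, 36 mm in diameter, 64 mm tall, about 80 g, standing upright; origin at the centre of its underside, z up. Glass straight to z = 34 mm, then a shoulder; the cap, z = 48 to 64 mm, is 33.5 mm wide and black.
- crate_jar1: Bystander jar in the crate, not to be moved: amber glass screw jar, 36 mm in diameter, 64 mm tall, about 80 g, standing upright; origin at the centre of its underside, z up. Glass straight to z = 34 mm, then a shoulder; the cap, z = 48 to 64 mm, is 33.5 mm wide and white.
- crate_jar2: Bystander jar in the crate, not to be moved: amber glass screw jar, 36 mm in diameter, 64 mm tall, about 80 g, standing upright; origin at the centre of its underside, z up. Glass straight to z = 34 mm, then a shoulder; the cap, z = 48 to 64 mm, is 33.5 mm wide and black.
- crate_jar3: Bystander jar in the crate, not to be moved: amber glass screw jar, 36 mm in diameter, 64 mm tall, about 80 g, standing upright; origin at the centre of its underside, z up. Glass straight to z = 34 mm, then a shoulder; the cap, z = 48 to 64 mm, is 33.5 mm wide and white.
- tray: Loose blue plastic tray, 110 mm along its x, 144 mm along y, about 0.3 kg empty, 0.62 kg with four jars; origin at the centre of its underside, z up. Base 6 mm thick; outer walls 4 mm thick, top at z = 22 mm. A metal lift blade stands in its middle; a yellow push blade sticks out beyond its -x end. It enters the bay +x end first.
- lift_grip (a point): Point on the tray's metal lift blade where it is pinched from above, fingers closing along the tray's y: tray (0, 0, 82) mm. The blade is 50 mm along x, 12 mm thick along y, top at tray z = 96 mm. Same axes as the tray.
- push_grip (a point): Centre of the tray's yellow push blade, pinched with the fingers closing along the tray's y: tray (-108, 0, 36) mm. The blade spans tray x -126 to -90 mm, z 12 to 60 mm, 12 mm thick along y; a low arm joins it to the tray. Same axes as the tray.
- empty_pocket (a point): Middle of the floor of the tray's empty pocket: tray (-26.5, 45.5, 6) mm, same axes. The four pockets, about 49 mm square, are centred at tray x = +-26.5, y = +-45.5 mm, floor z = 6 mm, walls up to z = 22 mm.
- bay: Fixed dry-storage bay; origin on the bench (z = 0) under the middle of its mouth; x points into the bay, z up. Clear side walls inwards from x = 0, 149 mm apart (2.5 mm clearance each side of the tray); clear roof over x = 0 to 170 mm, underside z = 125, top 132 mm. Floor top z = 15 mm. White housing behind: 205 mm wide, x = 185 to 315 mm, 142 mm high.
- shelf_spot (a point): Where the tray's origin goes when set down on the loading shelf: bay (-85, 0, 15) mm, bay axes. The grey shelf is level with the bay floor, 196 mm wide, from bay x = -160 mm to the mouth. On it two guides 14 mm high flare from 149 mm apart at the mouth to about 171 mm apart at x = -117 mm.
- home_spot (a point): Where the tray's origin is when fully home: bay (57, 0, 15) mm, bay axes. The tray's -x end is then 2 mm inside the mouth and the push blade outside.
- dock (a joint): Travel of the orange dock plate at the back of the bay floor, in m: 0 as it stands out (face at bay x = 100 mm), 0.012 pushed in to its stop (face at 112 mm). It resists with about 4 N of friction, on top of the tray sliding, more if fast, stays where it is left, and does not spring back. The tray's +x end pushes it.
- crate: Fixed grey open crate, 160 mm along x, 150 mm along y, walls 5 mm thick and 34 mm high; origin at the centre of its underside. Its inner floor is 5 mm above the bench. Five jars stand in it at its four corners and its middle: (+-50, +-45) and (0, 0) mm.
- flask: Bystander: clear conical flask, 66 mm wide, 90 mm tall; origin at the centre of its underside.
- reagent: Bystander: tall amber bottle, 90 mm wide, 200 mm tall; origin at the centre of its underside.
- wash: Bystander: white bottle with a red cap, 64 mm wide, 150 mm tall; origin at the centre of its underside.
Mind the look-alikes: they are no part of the job. What is shaped like the red_jar but green is not meant.

How it is judged:
By the outcome, as a careful person would: the job done as asked, in the order asked, and still so for the second after the job is handed in, with the robot touching nothing.
It also fails if it takes over 72 s, if anything falls off the work surface, if the arm or the gripper's body presses on something with over 40 N, if the wrist force passes 120 N, or if a joint passes its speed limit or range.

### The arm

A 6-joint arm with a two-finger parallel gripper is mounted at the origin on the work surface. World frame = base frame: x ahead of the robot, y to its left, z up, the work surface at z = 0. Lengths are in mm, angles in degrees, forces in N, time in s.
With the tool pointing down it reaches from about 375 to 750 mm from the base axis. Payload 9 kg.
Tool frame: the origin (TCP) lies between the finger pads; the fingertips stand 22 mm ahead of it and the grasp point (between the pads) lies 3 mm ahead of it; x points along the fingers, y is the direction in which the jaws open and shut, and the axes are right-handed (so a half turn about x gives the same grasp; the last joint's range is limited). The gripper opens to 85 mm and grips with 20 to 120 N. Pads are 22 mm wide; open, the fingers measure 114 mm over their backs; the gripper's body (76 mm by 85 mm) begins 54 mm behind the grasp point. The pads swing forward as they close: fully open they stand 13 mm farther back than shut.
Start: joints at [54.334, 5.964, 5.575, 89.605, 0, 77.527], TCP at [236.307, 551.537, 253.331] pointing down, gripper open.
Joint ranges: [-171.21, 171.21], [-48.23, 106.86], [-62.78, 66.21], [-105.2, 120.99], [-86.42, 89.51], [-180, 180]. Speed limits (degrees/s): [127.2, 127.2, 147.25, 180, 180, 180].

### API

Orientations are given as a 3x3 rotation matrix whose columns are the frame's x, y, z axes.
In Python, from bench import sense, grab_frame, job_done gives the robot as it stands. The module is installed in compiled form; this text tells all that it offers.
- The arm moves only by the tool arm_command, never from a script. Its argument "motion" is text: rows parted by semicolons, each of 7 numbers parted by spaces: the turn, a rotation vector about the tool's x, y, z in rad, then the shift along the tool's x, y, z in m, then the opening, from -1 (shut) to 1 (fully open). In form: ax ay az tx ty tz grip; .... A call has 1 to 8 rows; each row shifts and turns the commanded pose from where the row before left it, along the tool's axes as they then stand; what a row does not reach is not made up. A row lasts 1/8 s, in which the tool goes at most 62.5 mm and 10.7 degrees, less where a joint would pass 70% of its speed; a pose out of reach is approached as far as the arm can. A call is refused whole if a number of a shift passes 0.0625 or a number of a turn 0.188, either way. A call with a gripper value outside its range is refused whole. The fingers move at their own pace and stop on an object; "force" is the grip in N (left out, the last holds). Time passes only in rows, so rows that do not move let the fingers close. It gives the time, the measured TCP pose, the force and the opening at its end, in the units of the state.
- sense(): the state, without advancing time (a new reading comes with each control period).
- grab_frame(name): name is "scene" or "side" or "wrist"; returns a dict with "frame" (400x640x3 uint8, red, green, blue), "depth" (400x640 float32, mm along the optical axis (not along the pixel's ray), 0 where there is no reading), "fx", "fy", "cx", "cy" (pixels), "k1" (the pictures are not rectified: a ray, as slopes to the right and down, at radius r is drawn at 1 + k1 r^2 times it, then the intrinsics apply), "xyz" and "rotation" of the camera in the world; the wrist camera has in their place "mount" (4x4, takes a point from camera to tool coordinates, whose origin is the TCP and whose axes are the tool frame's). Camera axes: x right, y up, looking along -z (the intrinsics and any distortion apply to the point x, -y, -z); pixel columns grow to the right and rows downward; lengths in mm; the calibration is good to about 2 mm. A picture is of the moment at which its call begins: read the wrist's pose just before it.
- job_done(): hands the job in, once; it reports no verdict.
The state is a dict: "t": time; "q": joint angles; "joint_velocities": joint speeds; "effort": joint torques, N m; "position": TCP position; "orientation": TCP orientation; "force": force on the tool from outside, world axes, zero at the start; "ft_torque": the same for the moment, N m; "width": finger opening in mm.
Only numpy, scipy, OpenCV 4.12 (cv2) and the standard library are available. Lean on these libraries where they do the work, as an engineer would, in place of code of your own. Each camera call takes 0.05 s, during which the arm holds its last target. There are 200 camera calls.

## Working session

There is one attempt and no reset: what is moved stays moved. The work goes in short steps, Python scripts to look and compute and a tool call to move; the robot and the scene stay as the last step left them, time stands still between calls to the robot, and variables do not carry over. Pictures are saved under pics/ and viewed, about 8 in all and at most 12, crops included, and the job is handed in when it is done.

Besides the shell and the picture viewer there is one more tool, called after ">>>" as name(argument=value, ...), one argument or row to a line, values as JSON. arm_command: Moves the arm, as the interface text tells. Its arguments: {"type":"object","properties":{"motion":{"type":"string"},"force":{"type":"number"}},"required":["motion"]}

```bash
mkdir -p pics
cat > h.py <<'E'
import numpy as np, cv2
from bench import sense, grab_frame, job_done
def grab(n):
    s=sense(); g=grab_frame(n)
    if n=="wrist":
        M=np.array(g["mount"]); R=np.array(s["orientation"]); 
        g["R"]=R@M[:3,:3]; g["o"]=R@M[:3,3]+np.array(s["position"])
    else: g["R"]=np.array(g["rotation"]); g["o"]=np.array(g["xyz"])
    return g
def rays(g,uv):
    uv=np.atleast_2d(np.array(uv,float)); K=np.array([[g["fx"],0,g["cx"]],[0,g["fy"],g["cy"]],[0,0,1.]])
    n=cv2.undistortPointsIter(uv.reshape(-1,1,2),K,np.array([g["k1"],0,0,0.]),None,None,(3,50,1e-9)).reshape(-1,2)
    return np.c_[n[:,0],-n[:,1],-np.ones(len(n))]
def pts(g,uv,d): return (rays(g,uv)*np.atleast_1d(d)[:,None])@g["R"].T+g["o"]
def cloud(g):
    d=g["depth"]; v,u=np.mgrid[:d.shape[0],:d.shape[1]]
    return pts(g,np.c_[u.ravel(),v.ravel()],d.ravel()).reshape(d.shape+(3,))
def onz(g,uv,z):
    r=rays(g,uv)@g["R"].T; return g["o"]+r*((z-g["o"][2])/r[:,2])[:,None]
def tri(g1,uv1,g2,uv2):
    a=(rays(g1,uv1)@g1["R"].T)[0]; b=(rays(g2,uv2)@g2["R"].T)[0]
    t=np.linalg.lstsq(np.c_[a,-b],g2["o"]-g1["o"],rcond=None)[0]
    p,q=g1["o"]+t[0]*a,g2["o"]+t[1]*b; return (p+q)/2,np.linalg.norm(p-q)
def proj(g,P):
    p=(np.atleast_2d(P)-g["o"])@g["R"]; n=np.c_[p[:,0],-p[:,1]]/-p[:,2:]
    n=n*(1+g["k1"]*(n**2).sum(1))[:,None]; return n*[g["fx"],g["fy"]]+[g["cx"],g["cy"]]
def save(g,name): cv2.imwrite("pics/"+name,g["frame"][:,:,::-1])
E
python3 - <<'E'
from h import *
s=sense(); print({k:np.round(v,3).tolist() for k,v in s.items()})
fs=[]
for n in("scene","side","wrist"):
    g=grab(n); fs.append(g["frame"]); print(n,g["o"].round(1),g["R"].round(3).tolist(),g["fx"],g["k1"])
    np.savez(f"{n}0.npz",**{k:v for k,v in g.items()})
    save(g,n+"0.png")
E
```

```text
{'t': 0.0, 'q': [54.334, 5.999, 5.526, 89.607, -0.001, 77.527], 'joint_velocities': [0.033, 0.045, 0.062, -0.008, 0.021, -0.051], 'effort': [-0.001, -55.693, 50.364, 0.017, -0.0, 0.0], 'position': [236.099, 551.242, 252.514], 'orientation': [[-0.001, 0.394, 0.919], [-0.001, 0.919, -0.394], [-1.0, -0.001, -0.0]], 'force': [0.655, 0.08, 0.266], 'ft_torque': [0.063, -0.018, -0.04], 'width': 85.471}
scene [1191.6  704.4  779.3] [[-0.735, -0.382, 0.56], [0.678, -0.441, 0.589], [0.022, 0.812, 0.583]] 420.597773675373 -0.06703941669803051
side [ -52.2 -655.7  690.3] [[0.756, 0.348, -0.554], [-0.654, 0.422, -0.628], [0.016, 0.837, 0.547]] 409.05501170208294 -0.029572034933719286
wrist [160.1 583.4 373.2] [[0.394, -0.871, -0.293], [0.919, 0.373, 0.128], [-0.002, -0.32, 0.947]] 305.4119404523604 -0.035834820502556174
```

View pics/scene0.png

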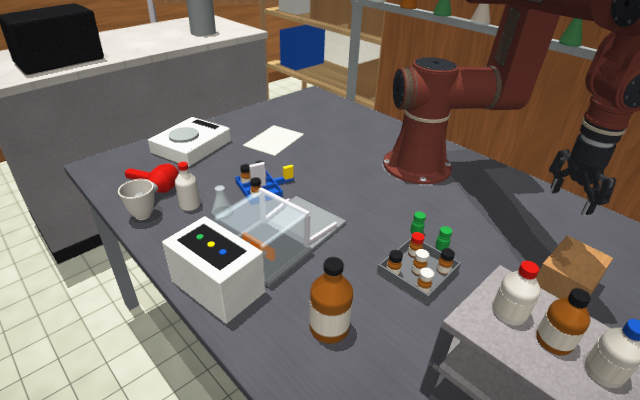

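View pics/side0.png

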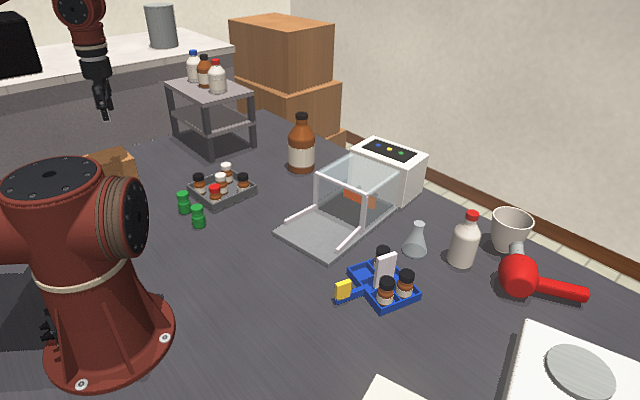

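Scene view: red jar cap at about (418,239) in the crate. Look-alikes are the green jars (418,222) and (444,238), white bottles with red caps (183,167) and (528,268), and the red object (164,178). In the side view the red cap is at (214,189). The tray's empty pocket is at about (365,270) in the side view, on the yellow handle's side. Next: close crops.

Run:
```python
import cv2,numpy as np
a=cv2.imread("pics/scene0.png");b=cv2.imread("pics/side0.png")
def c(i,x,y,w,h,k): return cv2.resize(i[y:y+h,x:x+w],None,fx=k,fy=k,interpolation=cv2.INTER_CUBIC)
L=np.vstack([c(a,370,200,100,100,3),c(b,170,150,100,100,3)])
R=np.vstack([c(a,190,150,160,100,3),c(b,265,140,160,100,3)])
cv2.imwrite("pics/crop1.png",np.hstack([L,R]))
```

```text
(no output)
```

View pics/crop1.png

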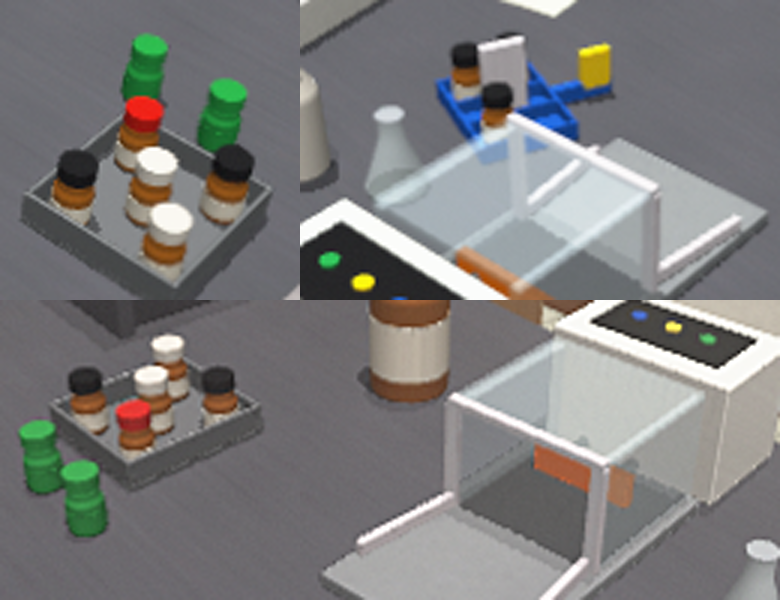

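Run:
```python
from h import *
for n in("scene","side"):
    g=dict(np.load(n+"0.npz")); P=cloud(g); f=g["frame"]; hsv=cv2.cvtColor(f,cv2.COLOR_RGB2HSV); ok=g["depth"]>0
    H,S,V=cv2.split(hsv)
    masks={"red":((H<6)|(H>174))&(S>180)&(V>80),"blue":(H>100)&(H<130)&(S>150)&(V>60),"yellow":(H>22)&(H<34)&(S>150)&(V>100),"green":(H>45)&(H<80)&(S>130),"orange":(H>5)&(H<16)&(S>170)&(V>130)}
    for k,m in masks.items():
        N,l,st,ce=cv2.connectedComponentsWithStats((m&ok).astype(np.uint8))
        for i in range(1,N):
            if st[i,4]>25:
                p=P[l==i]; 
                if p[:,2].max()<-50: continue
                print(n,k,ce[i].round(1),st[i,4],np.percentile(p,50,axis=0).round(0),"zmax",np.percentile(p[:,2],95).round(0))
```

```text
scene red [182.5 165.7] 66 [ 748. -316.  148.] zmax 150.0
scene red [156.7 176. ] 752 [ 780. -440.   57.] zmax 82.0
scene red [417.2 237.6] 122 [409. 284.  68.] zmax 71.0
scene red [528.5 269.4] 278 [626. 600. 329.] zmax 330.0
scene blue [301.5  46.6] 1688 [ -827. -1574.   -58.] zmax 51.0
scene blue [274.6 184.1] 285 [ 488. -228.   14.] zmax 24.0
scene blue [243.4 186.2] 146 [ 569. -282.   15.] zmax 23.0
scene blue [222.4 251.5] 41 [859.  68. 141.] zmax 143.0
scene blue [632.4 328.9] 285 [628. 756. 328.] zmax 331.0
scene yellow [287.7 171.4] 124 [ 427. -224.   42.] zmax 60.0
scene yellow [210.5 243.7] 39 [865.  28. 141.] zmax 143.0
scene green [417.9 222. ] 229 [326. 231.  43.] zmax 65.0
scene green [443.5 237.8] 272 [329. 318.  42.] zmax 65.0
scene green [199.5 236.3] 36 [871. -10. 141.] zmax 144.0
scene orange [251.1 241.8] 55 [732.  -4.  45.] zmax 126.0
scene orange [393.2 264.9] 29 [515. 294.  41.] zmax 44.0
scene orange [419.5 264.4] 26 [462. 336.  41.] zmax 44.0
scene orange [330.  292.3] 840 [766. 316. 141.] zmax 160.0
scene orange [570.6 314.7] 668 [635. 682. 298.] zmax 309.0
side red [214.4 188.2] 92 [398. 272.  66.] zmax 69.0
side red [472.7 212.8] 56 [ 743. -325.  149.] zmax 151.0
side red [539.6 279.5] 1775 [ 766. -495.   52.] zmax 81.0
side blue [192.3  52. ] 28 [612. 751. 325.] zmax 329.0
side blue [376.6 288.2] 1100 [ 504. -244.   13.] zmax 22.0
side yellow [342.8 282.4] 69 [ 422. -229.   59.] zmax 61.0
side green [190.9 209.3] 532 [311. 232.  38.] zmax 64.0
```

Crop: exactly one red-capped amber jar, at the crate corner nearest the robot (scene ~(417,238), side ~(214,188)). Green jars stand outside the crate. Now measuring from both views.

Run:
```python
from h import *
G={n:dict(np.load(n+"0.npz")) for n in("scene","side")}
a,e=tri(G["scene"],(417.2,237.6),G["side"],(214.4,188.2)); print("red cap tri",a.round(1),e.round(1))
a,e=tri(G["scene"],(287.7,171.4),G["side"],(343,290)); print("yellow tri",a.round(1),e.round(1))
from scipy.optimize import least_squares
A={n:(cloud(g),g["frame"],g["depth"]>0) for n,g in G.items()}
def box(n,lo,hi):
    P,f,ok=A[n]; m=ok&(P>lo).all(2)&(P<hi).all(2); return P[m],f[m]
for n in G:
    # red cap
    p,f=box(n,[370,245,50],[450,320,80]); r=(f[:,0]>100)&(f[:,1]<70); p=p[r]; top=p[p[:,2]>66.5] if 1 else p
    print(n,"redcap top n",len(top),top.mean(0).round(1), "ext",p.min(0).round(1),p.max(0).round(1))
    # cluster all tops in crate z>64
    p,f=box(n,[360,220,64],[580,430,76]); 
    q=((p[:,:2]-[360,220])/2).astype(int); im=np.zeros((110,105),np.uint8); im[q[:,0],q[:,1]]=1
    im=cv2.dilate(im,np.ones((3,3))); N,l,st,ce=cv2.connectedComponentsWithStats(im); lab=l[q[:,0],q[:,1]]
    for i in range(1,N):
        s=p[lab==i]
        if len(s)>15: print("  cap",len(s),((s.min(0)+s.max(0))/2).round(1),"col",f[lab==i].mean(0).round(0))
    # yellow
    p,f=box(n,[380,-270,15],[470,-180,70]); r=(f[:,0]>120)&(f[:,1]>100)&(f[:,2]<80); p=p[r]; print(" yellow",len(p),p.min(0).round(0),p.max(0).round(0)); t=p[p[:,2]>57]; 
    if len(t)>3: print("   top",t.mean(0).round(1))
    # blade: z>75
    p,f=box(n,[450,-320,72],[600,-180,105]); 
    if len(p):
        c=p.mean(0); w,v=np.linalg.eigh(np.cov((p-c)[:,:2].T)); print(" blade",len(p),c.round(1),p.min(0).round(0),p.max(0).round(0),"dir",np.degrees(np.arctan2(*v[::-1,1])).round(1),"col",f.mean(0))
    # shelf plane z 10..20
    p,f=box(n,[400,-200,10],[700,200,20]); print(" shelf",len(p),np.percentile(p,[1,50,99],axis=0).round(0).tolist())
    p,f=box(n,[700,-150,136],[1000,150,150]); 
    R=cv2.minAreaRect(p[:,:2].astype(np.float32)); print(" housing top",len(p),R)
    p,f=box(n,[450,-150,10],[640,150,20]);  R=cv2.minAreaRect(p[:,:2].astype(np.float32)); print(" shelf rect",R)
    p,f=box(n,[450,-150,24],[700,150,34]); print(" guides n",len(p)); np.save(n+"_guides.npy",p)
```

```text
red cap tri [401.2 279.8  60.3] 0.2
yellow tri [ 422.4 -230.    36.6] 0.1
scene redcap top n 79 [403.5 281.7  69.1] ext [387.3 266.6  50.6] [419.7 298.1  71.6]
  cap 107 [398.2 371.2  68.2] col [37. 39. 39.]
  cap 95 [403.2 280.9  67.8] col [219.  36.  26.]
  cap 108 [450.2 329.9  68. ] col [232. 229. 222.]
  cap 110 [498.3 376.   68.5] col [239. 236. 229.]
  cap 107 [502.6 286.   68.7] col [39. 39. 41.]
 yellow 124 [ 408. -234.   15.] [ 445. -217.   62.]
   top [ 426.7 -226.4   59.5]
 blade 152 [ 533.1 -254.6   84.7] [ 483. -318.   72.] [ 582. -203.   98.] dir -141.5 col [158.29605263 154.59210526 156.875     ]
 shelf 1122 [[452.0, -178.0, 11.0], [504.0, 29.0, 15.0], [693.0, 97.0, 19.0]]
 housing top 1779 ((864.31689453125, 29.919761657714844), (124.04237365722656, 200.11279296875), 7.731692790985107)
 shelf rect ((554.3961181640625, -19.455917358398438), (195.05958557128906, 200.30215454101562), 7.326035499572754)
 guides n 189
side redcap top n 43 [400.6 278.7  68.1] ext [383.4 263.2  50.3] [415.2 291.7  70.7]
  cap 53 [396.4 368.8  67.4] col [49. 47. 48.]
  cap 70 [399.3 281.5  67.6] col [212.  60.  56.]
  cap 57 [447.7 329.2  68.2] col [236. 230. 220.]
  cap 51 [494.2 377.9  67.1] col [233. 227. 217.]
  cap 62 [499.4 285.8  67.8] col [53. 50. 51.]
 yellow 218 [ 404. -238.   16.] [ 439. -219.   59.]
   top [ 415.8 -231.1   57.8]
 blade 237 [ 524.1 -257.5   87.2] [ 502. -268.   72.] [ 561. -204.   98.] dir 164.5 col [194.13080169 186.81434599 187.79746835]
 shelf 3578 [[452.0, -188.0, 11.0], [552.0, -22.0, 14.0], [695.0, 70.0, 19.0]]
 housing top 659 ((860.6135864257812, 26.37110137939453), (120.0941162109375, 196.6697235107422), 8.546005249023438)
 shelf rect ((545.4930419921875, -29.04669952392578), (190.07615661621094, 197.5438690185547), 0.49258822202682495)
 guides n 340
```

```bash
cat >> h.py <<'E'
def plan(x,y,z,yaw):
    """remaining move to TCP target: world delta, tool shift (mm) and turn about tool axes (rad)"""
    s=sense(); R=np.array(s["orientation"]); d=np.array([x,y,z])-s["position"]
    c,n=np.cos(np.radians(yaw)),np.sin(np.radians(yaw))
    T=np.array([[0,c,n],[0,n,-c],[-1,0,0]])
    rv=cv2.Rodrigues(R.T@T)[0].ravel()
    print("t",round(s["t"],2),"pos",np.round(s["position"],1),"yaw",round(np.degrees(np.arctan2(R[1,1],R[0,1])),2),"w",round(s["width"],1),"F",np.round(s["force"],1))
    print(" tool shift now",(R.T@d).round(1)," after turn",(T.T@d).round(1)," turn",rv.round(4))
E
python3 -c "
from h import *
plan(401,280,200,93)"
```

```text
t 0.15 pos [236.2 551.3 252.7] yaw 66.81 w 85.1 F [-0.4  0.6 -0.1]
 tool shift now [  52.8 -184.4  258.4]  after turn [  52.7 -279.6  150.4]  turn [-0.4572 -0.0005  0.0009]
```

>>> arm_command(
  motion="-0.152 0 0 0 0 0 0.4;-0.152 0 0 0 0 0 0.4;-0.153 0 0 0 0 0 0.4;0 0 0 0.01 -0.056 0.03 0.4;0 0 0 0.011 -0.056 0.03 0.4;0 0 0 0.011 -0.056 0.03 0.4;0 0 0 0.011 -0.056 0.03 0.4;0 0 0 0.01 -0.056 0.03 0.4",
)

```text
t: 1.15
position: [396.4, 286.0, 201.4]
orientation: [[0.0, -0.052, 0.999], [0.0, 0.999, 0.052], [-1.0, 0.0, 0.0]]
force: [0.9, 0.7, -0.2]
width: 59.4
```

Run:
```python
from h import *
plan(401,280,200,93)
g=grab("wrist"); save(g,"wrist1.png"); P=cloud(g); f=g["frame"].astype(int)
m=(f[:,:,0]>100)&(f[:,:,1]<70)&(g["depth"]>0)&(P[:,:,2]>45); p=P[m]
print(len(p),p.min(0).round(1),p.max(0).round(1)); t=p[p[:,2]>np.percentile(p[:,2],60)-1.5]; print("top",len(t),t.mean(0).round(1),((t.min(0)+t.max(0))/2).round(1), cv2.minEnclosingCircle(t[:,:2].astype(np.float32)))
```

```text
t 1.15 pos [396.4 286.  201.4] yaw 93.0 w 59.4 F [ 0.9  0.7 -0.2]
 tool shift now [ 1.4 -6.3  4.3]  after turn [ 1.4 -6.3  4.3]  turn [ 0.0001  0.0001 -0.0001]
647 [385.7 264.1  54.2] [411.4 287.6  71.4]
top 585 [398.6 276.8  69.1] [398.6 276.2  69.6] ((398.8982238769531, 276.55706787109375), 14.31926441192627)
```

View pics/wrist1.png

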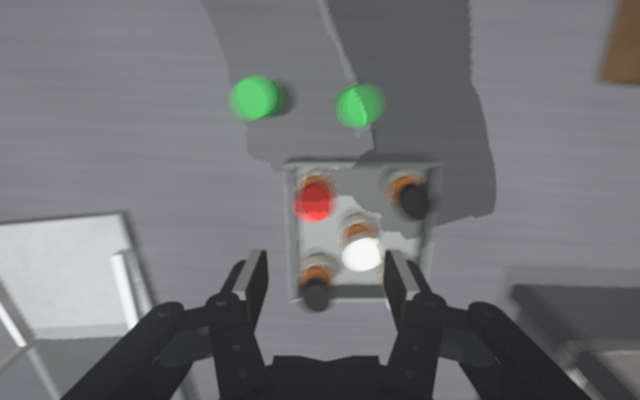

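Motion-blurred as the arm was still settling: red cap at (314,200), top-left corner of the crate, between fingers and robot. Settle and re-measure.

>>> arm_command(
  motion="0 0 0 0 0 0 0.4;0 0 0 0 0 0 0.4;0 0 0 0 0 0 0.4",
)

```text
t: 1.58
position: [395.3, 288.9, 202.1]
orientation: [[0.0, -0.054, 0.999], [0.0, 0.999, 0.054], [-1.0, 0.0, 0.0]]
force: [-0.1, -0.5, 0.3]
width: 59.7
```

```bash
cat >> h.py <<'E'
def redcap(g):
    P=cloud(g); f=g["frame"].astype(int)
    m=(f[:,:,0]>90)&(f[:,:,1]<80)&(f[:,:,2]<80)&(f[:,:,0]>2.2*f[:,:,1])&(g["depth"]>0)&(P[:,:,2]>50)
    n,l,st,ce=cv2.connectedComponentsWithStats(m.astype(np.uint8)); i=1+st[1:,4].argmax()
    p=P[l==i]; zt=np.percentile(p[:,2],75); t=p[np.abs(p[:,2]-zt)<2.5]
    lo,hi=np.percentile(t,[1,99],axis=0); print("redcap uv",ce[i].round(1),"n",len(t),"mid",((lo+hi)/2).round(1),"ext",(hi-lo).round(1))
    return ce[i]
E
python3 - <<'E'
from h import *
g=grab("wrist"); uv=redcap(g)
plan(400,280,200,93)
s=dict(np.load("side0.npz")); c=dict(np.load("scene0.npz"))
print(onz(g,uv,69))
for k in(s,c): redcap(k)
E
```

```text
redcap uv [316.5 198.6] n 843 mid [399.1 280.4  68.9] ext [25.  28.9  3.4]
t 1.62 pos [395.3 288.8 202.1] yaw 93.11 w 59.6 F [-0.6  0.6  0.5]
 tool shift now [ 2.1 -9.1  4.2]  after turn [ 2.1 -9.1  4.2]  turn [ 0.0019  0.0002 -0.0002]
[[398.18049111 280.44183198  69.        ]]
redcap uv [519.8 270.3] n 201 mid [ 755.4 -457.8   77.8] ext [61.3 53.6  4.9]
redcap uv [162.4 173.8] n 76 mid [ 763.2 -452.9   77.1] ext [66.8 53.6  4.7]
```

>>> arm_command(
  motion="0 0 0 0.01 -0.0085 0.0045 0.4;0 0 0 0.03 0 0 0.4;0 0 0 0.03 0 0 0.4;0 0 0 0.025 0 0 0.4;0 0 0 0.02 0 0 0.4;0 0 0 0.012 0 0 0.4;0 0 0 0.006 0 0 0.4;0 0 0 0 0 0 0.4",
)

```text
t: 2.62
position: [400.8, 279.5, 68.9]
orientation: [[-0.0, -0.052, 0.999], [0.0, 0.999, 0.052], [-1.0, 0.0, -0.0]]
force: [0.4, -0.5, 0.1]
width: 60.0
```

Run:
```python
from h import *
plan(400,280.3,68,93)
```

```text
t 2.62 pos [400.8 279.5  68.9] yaw 93.0 w 60.0 F [ 0.4 -0.5  0.1]
 tool shift now [ 0.9  0.8 -0.8]  after turn [ 0.9  0.8 -0.8]  turn [-0.0001 -0.     -0.    ]
```

Close on the cap gently, then lift.

>>> arm_command(
  motion="0 0 0 0 0 0 0;0 0 0 0 0 0 -0.2;0 0 0 0 0 0 -0.4;0 0 0 0 0 0 -0.6;0 0 0 0 0 0 -0.6",
  force=35,
)

```text
t: 3.25
position: [401.3, 279.9, 69.7]
orientation: [[0.001, -0.052, 0.999], [0.001, 0.999, 0.052], [-1.0, 0.001, 0.001]]
force: [-1.1, 1.4, 5.8]
width: 32.0
```

>>> arm_command(
  motion="0 0 0 -0.003 0 0 -0.6;0 0 0 -0.01 0 0 -0.6;0 0 0 -0.025 0 0 -0.6;0 0 0 -0.035 0 0 -0.6;0 0 0 -0.035 0 0 -0.6;0 0 0 -0.035 0 0 -0.6;0 0 0 -0.005 0 0 -0.6",
)

```text
t: 4.12
position: [401.8, 279.9, 219.8]
orientation: [[0.004, -0.052, 0.999], [0.001, 0.999, 0.052], [-1.0, 0.001, 0.004]]
force: [0.7, 0.5, -1.2]
width: 32.1
```

Run:
```python
from h import *
plan(440,-190,215,31)
# rough tray fit from both fixed views: blue + yellow points
from scipy.optimize import least_squares
Ps=[]
for n in("scene","side"):
    g=dict(np.load(n+"0.npz")); P=cloud(g); f=g["frame"].astype(int)
    m=(g["depth"]>0)&(P>[380,-360,-5]).all(2)&(P<[640,-140,30]).all(2)&(f[:,:,2]>1.6*f[:,:,0])&(f[:,:,2]>60); p=P[m]; Ps.append(p)
    print(n,len(p),cv2.minAreaRect(p[p[:,2]>12][:,:2].astype(np.float32)))
```

```text
t 4.12 pos [401.8 279.9 219.8] yaw 92.99 w 32.1 F [ 0.7  0.5 -1.2]
 tool shift now [   4.4 -471.2   13.6]  after turn [   4.8 -209.3  422.4]  turn [ 1.0819  0.003  -0.0031]
scene 486 ((512.926513671875, -248.7349395751953), (135.75709533691406, 159.77528381347656), 65.7921142578125)
side 1557 ((494.01800537109375, -245.988525390625), (149.1535186767578, 181.03451538085938), 75.50778198242188)
```

>>> arm_command(
  motion="0 0 0 0 -0.03 0.004 -0.6;0 0 0 0 -0.05 0.006 -0.6;0 0 0 0 -0.058 0.007 -0.6;0 0 0 0 -0.058 0.007 -0.6;0 0 0 0 -0.058 0.007 -0.6;0 0 0 0 -0.058 0.007 -0.6;0 0 0 0 -0.058 0.007 -0.6;0 0 0 0 -0.05 0.006 -0.6",
)

```text
t: 5.12
position: [473.2, -139.2, 215.9]
orientation: [[-0.001, -0.051, 0.999], [0.001, 0.999, 0.051], [-1.0, 0.001, -0.001]]
force: [0.4, 0.4, -1.0]
width: 32.2
```

>>> arm_command(
  motion="0 0 0 0 -0.03 0.003 -0.6;0.18 0 0 0 0 0 -0.6;0.18 0 0 0 0 0 -0.6;0.18 0 0 0 0 0 -0.6;0.18 0 0 0 0 0 -0.6;0.18 0 0 0 0 0 -0.6;0.18 0 0 0 0 0 -0.6;0 0 0 0 0 0 -0.6",
)

```text
t: 6.12
position: [477.8, -166.8, 216.0]
orientation: [[-0.001, 0.856, 0.518], [0.001, 0.518, -0.856], [-1.0, -0.001, -0.001]]
force: [-0.0, -0.5, -1.4]
width: 32.2
```

>>> arm_command(
  motion="0 0 0 0 0 0 -0.6;0 0 0 0 0 0 -0.6",
)

```text
t: 6.38
position: [478.1, -167.0, 216.7]
orientation: [[-0.0, 0.855, 0.519], [0.0, 0.519, -0.855], [-1.0, -0.0, -0.0]]
force: [0.5, 0.1, -1.0]
width: 32.2
```

Run:
```python
from h import *
plan(480,-180,215,31)
g=grab("wrist"); save(g,"wrist2.png"); np.savez("wrist2.npz",**g)
plan(480,-180,215,31)
```

```text
t 6.38 pos [ 478.1 -167.   216.7] yaw 31.24 w 32.2 F [ 0.5  0.1 -1. ]
 tool shift now [ 1.7 -5.1 12.1]  after turn [ 1.7 -5.1 12.2]  turn [ 0.0043 -0.0003  0.0001]
t 6.42 pos [ 478.2 -167.   216.7] yaw 31.21 w 32.2 F [-0.2 -0.3 -0.9]
 tool shift now [ 1.7 -5.2 12.1]  after turn [ 1.7 -5.1 12.1]  turn [ 0.0037 -0.0002 -0.    ]
```

View pics/wrist2.png

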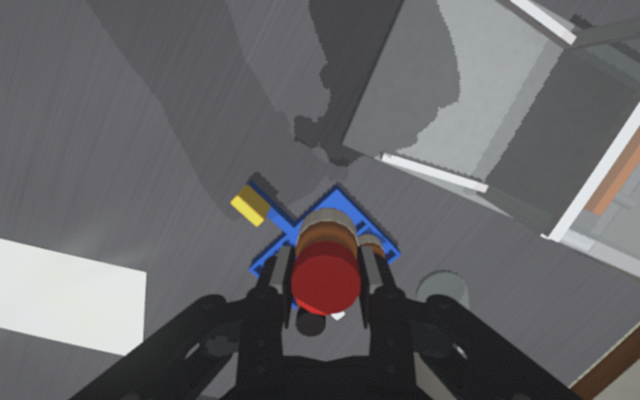

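Wrist view: held jar at (327,270) hides part of the tray. Yellow blade at (249,203), tray -x/+y corner at (337,184), +x/+y corner at (400,252). The shelf is at upper right. Fitting the tray model to the clouds.

```bash
cat > fit.py <<'E'
from h import *
from scipy.optimize import least_squares
def fit_tray(gs,x0,z0=0,verbose=True):
    """x,y,yaw of the tray standing at z0, from blue wall tops, yellow blade, lift blade surface"""
    W,Y,B=[],[],[]
    for g in gs:
        P=cloud(g); f=g["frame"].astype(int); d=P-[x0[0],x0[1],z0]; r=np.hypot(d[:,:,0],d[:,:,1]); ok=(g["depth"]>0)&(d[:,:,2]>-3)
        R,Gc,Bc=f[:,:,0],f[:,:,1],f[:,:,2]
        W.append(P[ok&(r<110)&(Bc>1.6*R)&(Bc>60)&(np.abs(d[:,:,2]-22)<3.5)])
        Y.append(P[ok&(r<150)&(r>70)&(R>110)&(Gc>0.65*R)&(Bc<.5*R)&(d[:,:,2]>15)&(d[:,:,2]<64)])
        B.append(P[ok&(r<45)&(d[:,:,2]>72)&(d[:,:,2]<100)&(np.abs(R-Bc)<30)&(R>90)])
    W,Y,B=map(np.vstack,(W,Y,B))
    def loc(p,q):
        c,s=np.cos(q[2]),np.sin(q[2]); e=p[:,:2]-q[:2]; return np.c_[e@[c,s],e@[-s,c]]
    def seg(l,ax,v,h):  # wall strip: along other axis half-length h, 4 mm thick
        return np.hypot(np.maximum(abs(l[:,ax]-v)-2,0),np.maximum(abs(l[:,1-ax])-h,0))
    def surf(l,cx,hx,hy):
        a,b=abs(l[:,0]-cx)-hx,abs(l[:,1])-hy; return np.where((a>0)|(b>0),np.hypot(np.maximum(a,0),np.maximum(b,0)),0)
    def res(q):
        l=loc(W,q); w=np.min([seg(l,0,53,72),seg(l,0,-53,72),seg(l,1,70,55),seg(l,1,-70,55),seg(l,0,0,72),seg(l,1,19,55),seg(l,1,-19,55)],0)
        out=[w/np.sqrt(len(W)+1)]
        for p,a in((Y,(-108,18,6)),(B,(0,25,6))):
            if len(p)>5: out.append(surf(loc(p,q),*a)/np.sqrt(len(p)))
        return np.concatenate(out)*10
    r=least_squares(res,[x0[0],x0[1],np.radians(x0[2])],loss="soft_l1",x_scale=[1,1,.01])
    q=r.x; 
    if verbose: print("tray",q[:2].round(1),np.degrees(q[2]).round(2),"n",len(W),len(Y),len(B),"cost",round(r.cost,2),"z wall",np.median(W[:,2]).round(1) if len(W) else None,"ymid",loc(Y,q).mean(0).round(1) if len(Y) else None)
    return q
E
python3 - <<'E'
from fit import *
L=lambda n:dict(np.load(n+".npz"))
gs=[L("wrist2"),L("side0"),L("scene0")]
for s in([0],[1],[2],[0,1],[0,1,2]): fit_tray([gs[i] for i in s],(527,-256,-14))
fit_tray(gs[:1],(522,-252,-10))
# bay: guides, shelf, housing from wrist2
P=cloud(gs[0]); ok=gs[0]["depth"]>0
for n,lo,hi in(("shelf",[380,-200,8],[615,160,20]),("gd",[430,-150,24],[640,120,34])):
    p=P[ok&(P>lo).all(2)&(P<hi).all(2)]; print(n,len(p),cv2.minAreaRect(p[:,:2].astype(np.float32)),np.median(p[:,2]))
E
```

```text
tray [ 524.9 -254.9] -15.92 n 1297 814 66 cost 1068.28 z wall 22.1 ymid [-105.     1.6]
tray [ 524.9 -255.2] -14.62 n 441 277 235 cost 406.47 z wall 21.1 ymid [-107.8   -2.8]
tray [ 528.3 -254.4] -15.94 n 164 125 129 cost 400.42 z wall 21.9 ymid [-105.3    1. ]
tray [ 524.3 -255.3] -15.37 n 1738 1091 301 cost 1051.3 z wall 21.9 ymid [-105.2    1.4]
tray [ 524.7 -254.8] -15.32 n 1902 1216 430 cost 1110.21 z wall 21.9 ymid [-105.1    1.2]
tray [ 524.9 -254.9] -15.92 n 1297 814 66 cost 1068.28 z wall 22.1 ymid [-105.     1.6]
shelf 27030 ((533.76220703125, -55.76017761230469), (288.38031005859375, 162.45953369140625), 89.99974060058594) 14.924831694254863
gd 2123 ((576.7118530273438, -21.267135620117188), (198.20924377441406, 125.22388458251953), 89.84236907958984) 28.89519281418336
```

>>> arm_command(
  motion="0 0 0 0.01 0.004 0.02 -0.6;0 0 0 0.02 0.0053 0.029 -0.6;0 0 0 0.03 0 0 -0.6;0 0 0 0.03 0 0 -0.6;0 0 0 0.02 0 0 -0.6;0 0 0 0 0 0 -0.6;0 0 0 0 0 0 -0.6",
)

```text
t: 7.3
position: [512.0, -204.5, 108.1]
orientation: [[0.001, 0.856, 0.517], [-0.001, 0.517, -0.856], [-1.0, 0.001, 0.001]]
force: [0.6, 0.2, -1.2]
width: 32.0
```

Run:
```python
from fit import *
plan(511.5,-204,72,31)
gs=[grab("side"),grab("scene")]; save(gs[0],"side3.png")
fit_tray(gs,(525,-255,-15.5))
a,b=gs[0]["frame"],gs[1]["frame"]
c=lambda i,x,y,w,h:cv2.resize(i[y:y+h,x:x+w],None,fx=4,fy=4,interpolation=cv2.INTER_CUBIC)
cv2.imwrite("pics/crop3.png",np.hstack([c(a,320,190,100,130),c(b,215,120,100,130)])[:,:,::-1])
```

```text
t 7.3 pos [ 512.  -204.5  108.1] yaw 31.13 w 32.0 F [ 0.6  0.2 -1.2]
 tool shift now [36.1 -0.2 -0.7]  after turn [36.1 -0.2 -0.7]  turn [ 0.0022  0.0014 -0.0007]
tray [ 525.7 -254.9] -15.09 n 530 402 359 cost 644.87 z wall 20.9 ymid [-106.5   -1.5]
```

View pics/crop3.png

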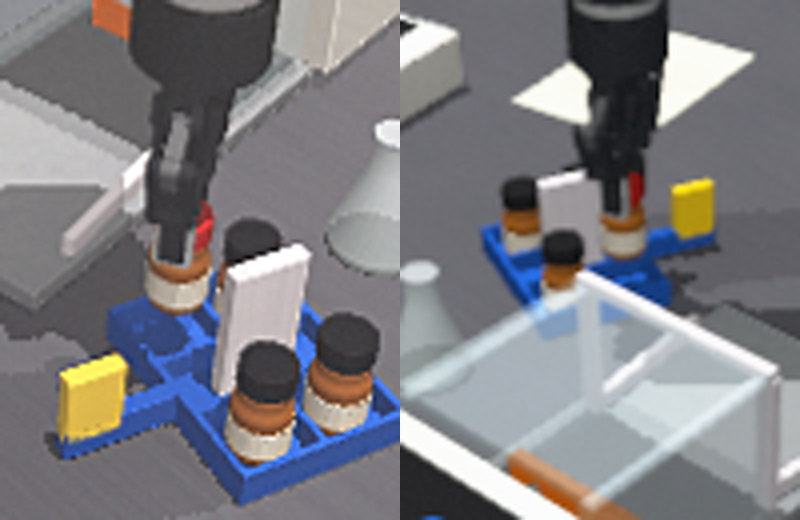

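The jar hangs upright over the empty pocket (left crop ~(178,270)), with clear space to the blade and neighbouring jar. Lowering slowly.

>>> arm_command(
  motion="0 0 0 0.01 0 0 -0.6;0 0 0 0.012 0 0 -0.6;0 0 0 0.008 0 0 -0.6;0 0 0 0.003 0 0 -0.6;0 0 0 0.0015 0 0 -0.6;0 0 0 0.001 0 0 -0.6;0 0 0 0.001 0 0 -0.6;0 0 0 0 0 0 -0.6",
)

```text
t: 8.4
position: [511.7, -204.3, 70.7]
orientation: [[0.001, 0.856, 0.517], [-0.0, 0.517, -0.856], [-1.0, 0.0, 0.001]]
force: [0.1, 0.8, 1.1]
width: 32.2
```

Touching. Open a little, then rise.

>>> arm_command(
  motion="0 0 0 0.0005 0 0 -0.6;0 0 0 0 0 0 -0.15;0 0 0 0 0 0 0;0 0 0 0 0 0 0.1;0 0 0 0 0 0 0.1;0 0 0 -0.005 0 0 0.1;0 0 0 -0.02 0 0 0.1;0 0 0 -0.035 0 0 0.1",
)

```text
t: 9.4
position: [510.9, -203.8, 130.8]
orientation: [[-0.001, 0.856, 0.517], [0.001, 0.517, -0.856], [-1.0, -0.0, -0.001]]
force: [-0.7, 0.0, -0.3]
width: 46.7
```

>>> arm_command(
  motion="0 0 0 -0.05 0 0 0.1;0 0 0 -0.05 0 -0.01 0;0 0 0 -0.02 0 -0.04 0;0 0 0 0 0 -0.05 0;0 0 0 0 0 -0.02 0;0 0 0 0 0 0 0;0 0 0 0 0 0 0",
)

```text
t: 10.28
position: [449.9, -102.0, 250.6]
orientation: [[0.001, 0.856, 0.517], [-0.001, 0.517, -0.856], [-1.0, 0.001, 0.001]]
force: [-0.7, 0.1, 0.2]
width: 42.5
```

Run:
```python
from fit import *
plan(525,-255,200,75)
g=grab("wrist"); save(g,"wrist4.png"); np.savez("wrist4.npz",**g)
s,c=grab("side"),grab("scene")
for k in([g],[s],[c],[g,s,c]): fit_tray(k,(525,-255,-15.5))
```

```text
t 10.28 pos [ 449.9 -102.   250.6] yaw 31.1 w 42.5 F [-0.7  0.1  0.2]
 tool shift now [ 50.8 -14.7 169.7]  after turn [  50.6 -128.3  112.1]  turn [-7.662e-01  1.400e-03 -1.000e-04]
tray [ 527.2 -255.3] -15.54 n 804 531 860 cost 44.94 z wall 21.9 ymid [-111.3    2.8]
tray [ 525.  -255.1] -14.54 n 417 275 237 cost 407.81 z wall 20.9 ymid [-107.9   -2.7]
tray [ 528.2 -254.2] -15.57 n 117 125 129 cost 482.09 z wall 21.3 ymid [-105.4    1.5]
tray [ 526.4 -255.1] -15.14 n 1338 931 1226 cost 373.48 z wall 21.6 ymid [-109.1    1.3]
```

View pics/wrist4.png

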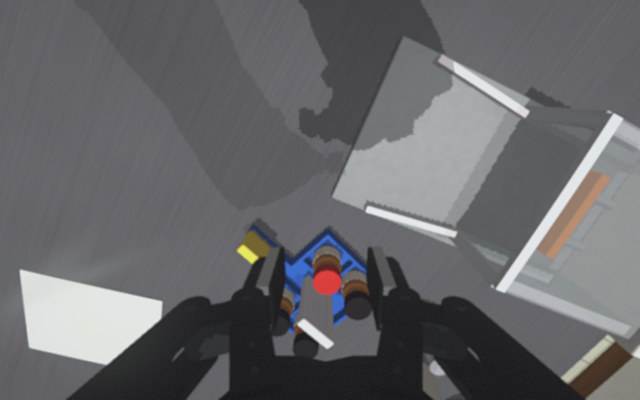

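The red jar stands in the pocket (wrist (327,280)) and the tray hasn't shifted. Now the bay pose, from the shelf edges, guides and housing.

Run:
```python
from h import *
L=lambda n:dict(np.load(n+".npz"))
G={n:L(n) for n in("wrist4","wrist2","side0","scene0")}
q=np.array([615,-7,np.radians(8.0)])
def loc(P,q):
    c,s=np.cos(q[2]),np.sin(q[2]); e=P[...,:2]-q[:2]; return e@np.array([[c,-s],[s,c]])
for n,g in G.items():
    P=cloud(g); ok=g["depth"]>0; l=loc(P,q); z=P[...,2]
    # shelf: front edge & side edges as location where z steps 15->0, binned
    m=ok&(abs(z-15)<3)&(l[...,0]>-185)&(l[...,0]<-15)&(abs(l[...,1])<115); p=l[m]
    fe=[(b+5,np.percentile(p[(p[:,1]>=b)&(p[:,1]<b+10),0],1)) for b in range(-90,90,10) if ((p[:,1]>=b)&(p[:,1]<b+10)).sum()>15]
    fe=np.array(fe); 
    if len(fe)>4: k=np.polyfit(fe[:,0],fe[:,1],1); print(n,"front edge x at y=0",k[1].round(1),"slope deg",np.degrees(-np.arctan(k[0])).round(2),"zmed",np.median(z[m]).round(1))
    for sgn in(1,-1):
        e=np.array([(b+5,np.percentile(sgn*p[(p[:,0]>=b)&(p[:,0]<b+10),1],99)*sgn) for b in range(-150,-20,10) if ((p[:,0]>=b)&(p[:,0]<b+10)).sum()>15])
        if len(e)>4: k=np.polyfit(e[:,0],e[:,1],1); print("   side",sgn,"y at x=-85",np.polyval(k,-85).round(1),"slope",np.degrees(np.arctan(k[0])).round(2))
    m=ok&(abs(z-29)<2.5)&(l[...,0]>-125)&(l[...,0]<-8)&(abs(l[...,1])<100)
    for sgn in(1,-1):
        w=m&(l[...,1]*sgn>50); e=l[w]
        if len(e)>20: k=np.polyfit(e[:,0],e[:,1],1); print("   guide",sgn,len(e),"y at 0",k[1].round(1),"at -117",np.polyval(k,-117).round(1),"xmin",np.percentile(e[:,0],1).round(1))
    m=ok&(abs(z-142)<4)&(l[...,0]>170)&(l[...,0]<330)&(abs(l[...,1])<125)
    if m.sum()>200: print("   housing",m.sum(),cv2.minAreaRect(l[m].astype(np.float32)))
```

```text
wrist4 front edge x at y=0 -156.9 slope deg 0.54 zmed 15.0
   side 1 y at x=-85 90.7 slope 1.23
   side -1 y at x=-85 -96.6 slope -0.81
   guide 1 833 y at 0 75.4 at -117 85.8 xmin -115.5
   guide -1 585 y at 0 -81.7 at -117 -94.9 xmin -113.8
wrist2 front edge x at y=0 -142.7 slope deg -21.29 zmed 14.9
   side 1 y at x=-85 72.2 slope 20.31
   side -1 y at x=-85 -99.8 slope 0.47
   guide 1 696 y at 0 75.7 at -117 83.5 xmin -71.0
   guide -1 803 y at 0 -82.1 at -117 -94.7 xmin -114.0
side0 front edge x at y=0 -158.0 slope deg 0.24 zmed 14.4
   side 1 y at x=-85 82.8 slope -7.89
   side -1 y at x=-85 -100.0 slope 0.6
   guide 1 77 y at 0 76.5 at -117 85.7 xmin -116.5
   guide -1 86 y at 0 -81.1 at -117 -93.8 xmin -114.5
   housing 440 ((240.06942749023438, -0.678924560546875), (100.37271118164062, 152.94583129882812), 1.6640135049819946)
scene0 front edge x at y=0 -156.8 slope deg -0.8 zmed 15.2
   side 1 y at x=-85 93.6 slope 1.63
   side -1 y at x=-85 -4.1 slope 58.31
   guide 1 81 y at 0 75.8 at -117 86.2 xmin -111.6
   housing 1180 ((250.64361572265625, -4.4470367431640625), (84.57064056396484, 160.17018127441406), 0.8004447221755981)
```

Bay estimate: origin (617.9, -9.8), yaw 8.6° (guide midline and front edge agree across the views), so the shelf spot is ≈ (534, -22.5). Now over the lift blade.

>>> arm_command(
  motion="-0.153 0 0 0 0 0 0;-0.153 0 0 0 0 0 -0.2;-0.153 0 0 0 0 0 -0.29;-0.153 0 0 0 0 0 -0.29;-0.152 0 0 0 0 0 -0.29;0 0 0 0.015 -0.04 0.036 -0.29;0 0 0 0.02 -0.05 0.043 -0.29;0 0 0 0.02 -0.037 0.035 -0.29",
)

```text
t: 11.42
position: [524.5, -250.9, 195.9]
orientation: [[0.0, 0.262, 0.965], [-0.0, 0.965, -0.262], [-1.0, -0.0, 0.0]]
force: [0.4, 0.9, 0.7]
width: 30.5
```

>>> arm_command(
  motion="0 0 0 0 0 0 -0.29;0 0 0 0 0 0 -0.29;0 0 0 0 0 0 -0.29",
)

```text
t: 11.8
position: [523.9, -247.7, 197.9]
orientation: [[0.001, 0.26, 0.966], [-0.001, 0.966, -0.26], [-1.0, -0.0, 0.001]]
force: [0.7, -0.4, 0.5]
width: 30.3
```

Run:
```python
from fit import *
g=grab("wrist"); save(g,"wrist5.png"); np.savez("wrist5.npz",**g)
plan(526.5,-255.1,86,74.7)
q=fit_tray([g],(526.5,-255.1,-15.3))
P=cloud(g); f=g["frame"].astype(int)
m=(g["depth"]>0)&(abs(P[...,2]-96)<4)&(np.hypot(P[...,0]-526,P[...,1]+255)<40)&(f.min(2)>100)
p=P[m]; print(len(p),p.mean(0).round(1),cv2.minAreaRect(p[:,:2].astype(np.float32)))
```

```text
t 11.85 pos [ 523.9 -247.7  197.9] yaw 74.93 w 30.5 F [ 0.4  0.2 -0.3]
 tool shift now [112.   -6.5   4.2]  after turn [111.9  -6.5   4.4]  turn [0.004  0.0016 0.0005]
tray [ 525.1 -255. ] -15.18 n 3039 708 955 cost 1022.42 z wall 22.1 ymid [-104.8   -0.2]
888 [ 527.4 -255.6   96. ] ((528.5234985351562, -256.1116027832031), (11.32493782043457, 50.24180603027344), 74.85675048828125)
```

View pics/wrist5.png

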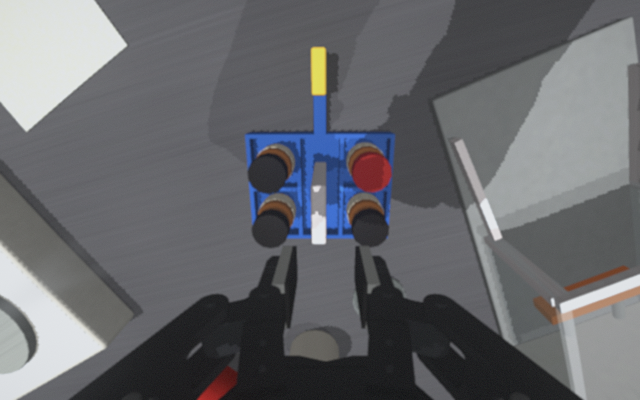

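Wrist view: all four jars upright in the tray, red one at (370,172). Blade top at (319,225), centred (528,-256), yaw -15.1°, 96 mm high, 11×50 mm, as specified. Descending onto it.

>>> arm_command(
  motion="0 0 0 0.01 -0.0067 0.0055 -0.29;0 0 0 0.025 0 0 -0.29;0 0 0 0.025 0 0 -0.29;0 0 0 0.02 0 0 -0.29;0 0 0 0.016 0 0 -0.29;0 0 0 0.01 0 0 -0.29;0 0 0 0.005 0 0 -0.29;0 0 0 0 0 0 -0.29",
)

```text
t: 12.85
position: [527.4, -256.2, 85.8]
orientation: [[0.0, 0.261, 0.965], [-0.0, 0.965, -0.261], [-1.0, 0.0, 0.0]]
force: [-0.8, 0.0, -0.5]
width: 30.0
```

>>> arm_command(
  motion="0 0 0 0 0 0 -0.5;0 0 0 0 0 0 -0.7;0 0 0 0 0 0 -0.9;0 0 0 0 0 0 -1;0 0 0 0 0 0 -1",
  force=90,
)

```text
t: 13.48
position: [527.8, -256.0, 86.6]
orientation: [[0.001, 0.26, 0.965], [0.0, 0.965, -0.26], [-1.0, 0.0, 0.001]]
force: [1.0, 4.1, 5.8]
width: 10.7
```

>>> arm_command(
  motion="0 0 0 -0.002 0 0 -1;0 0 0 -0.004 0 0 -1;0 0 0 -0.01 0 0 -1;0 0 0 -0.016 0 0 -1;0 0 0 -0.02 0 0 -1;0 0 0 -0.02 0 0 -1;0 0 0 -0.02 0 0 -1;0 0 0 -0.014 0 0 -1",
)

```text
t: 14.48
position: [527.7, -256.4, 193.6]
orientation: [[0.001, 0.261, 0.965], [-0.001, 0.965, -0.261], [-1.0, -0.001, 0.001]]
force: [0.2, 0.0, -6.8]
width: 10.8
```

Run:
```python
from fit import *
plan(534,-22.5,192,98.6)
for n in("wrist","side"):
  g=grab(n)
  if n=="side": save(g,"side6.png"); fit_tray([g],(527,-256,-15.2),106)
  else:
    P=cloud(g); l=(g["frame"].astype(int)); 
    f=dict(np.load("side0.npz")); Q=cloud(f)
    m=(f["depth"]>0)&(Q>[560,-240,20]).all(2)&(Q<[720,-80,95]).all(2); v=Q[m]; print("flask?",len(v),np.median(v,axis=0).round(0))
```

```text
t 14.47 pos [ 527.7 -256.4  193.6] yaw 74.89 w 10.8 F [ 0.2  0.  -6.8]
 tool shift now [  1.4 227.5 -54.9]  after turn [  1.6 230.3  41.2]  turn [-0.4139  0.0013  0.0008]
flask? 971 [668. -96.  57.]
tray [ 524.2 -258.4] -14.82 n 563 301 166 cost 622.49 z wall 129.0 ymid [-106.5   -1.6]
```

View pics/side6.png

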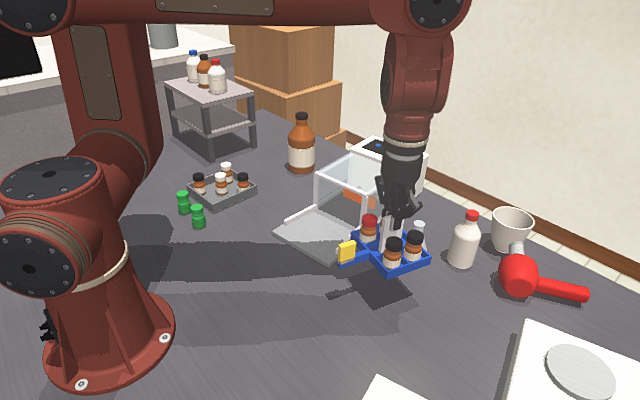

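Tray lifted level with all jars upright (side view, tray at ~(385,250)). Turn, then carry to above the shelf.

>>> arm_command(
  motion="-0.08 0 0 0 0 0 -1;-0.13 0 0 0 0 0 -1;-0.13 0 0 0 0 0 -1;-0.074 0 0 0 0 0 -1;0 0 0 0 0.015 0.003 -1;0 0 0 0 0.03 0.005 -1;0 0 0 0 0.04 0.007 -1;0 0 0 0 0.04 0.007 -1",
)

```text
t: 15.58
position: [529.9, -127.1, 191.2]
orientation: [[-0.001, -0.148, 0.989], [0.001, 0.989, 0.148], [-1.0, 0.001, -0.0]]
force: [0.2, -0.4, -5.6]
width: 10.7
```

>>> arm_command(
  motion="0 0 0 0 0.04 0.007 -1;0 0 0 0 0.035 0.006 -1;0 0 0 0 0.02 0.004 -1;0 0 0 0 0.01 0.002 -1;0 0 0 0 0 0 -1;0 0 0 0 0 0 -1;0 0 0 0 0 0 -1",
)

```text
t: 16.45
position: [533.4, -23.3, 191.7]
orientation: [[-0.0, -0.148, 0.989], [-0.0, 0.989, 0.148], [-1.0, -0.0, -0.0]]
force: [0.5, -1.2, -6.4]
width: 11.0
```

Run:
```python
from fit import *
plan(534,-22.5,102,98.6)
g=grab("wrist"); save(g,"wrist7.png"); np.savez("wrist7.npz",**g)
s,c=grab("side"),grab("scene")
for k in([g],[s],[c]): fit_tray(k,(534,-22.5,8.6),107)
P=cloud(g); ok=g["depth"]>0; q=np.array([617.9,-9.8,np.radians(8.6)])
cc,ss=np.cos(q[2]),np.sin(q[2]); l=(P[...,:2]-q[:2])@np.array([[cc,-ss],[ss,cc]]); z=P[...,2]
m=ok&(abs(z-29)<2.5)&(l[...,0]>-125)&(l[...,0]<-8)&(abs(l[...,1])<100)
for sgn in(1,-1):
    e=l[m&(l[...,1]*sgn>50)]
    if len(e)>20: k=np.polyfit(e[:,0],e[:,1],1); print("guide",sgn,len(e),"y at 0",k[1].round(1),"at -117",np.polyval(k,-117).round(1),"x",np.percentile(e[:,0],[1,99]).round(1))
m=ok&(abs(z-15)<3)&(l[...,0]>-185)&(l[...,0]<-100)&(abs(l[...,1])<90)
for a in range(-85,85,20):
    w=m&(abs(l[...,1]-a)<10); 
    if w.sum()>20: print(a,np.percentile(l[w][:,0],1).round(1),end="; ")
```

```text
t 16.45 pos [533.4 -23.3 191.7] yaw 98.54 w 11.0 F [ 0.5 -1.2 -6.4]
 tool shift now [89.7  0.7  0.7]  after turn [89.7  0.7  0.7]  turn [-0.0011 -0.      0.    ]
tray [529.5 -24.4] 8.52 n 5258 668 3864 cost 1941.58 z wall 127.1 ymid [-100.2    0.2]
tray [530.2 -25.2] 8.84 n 170 232 107 cost 336.16 z wall 126.6 ymid [-109.1   -1.5]
tray [534.9 -22.5] 8.58 n 154 117 85 cost 72.52 z wall 127.2 ymid [-106.4    2. ]
-85 -160.2; -65 -160.1; -45 -160.0; -25 -159.9; -5 -159.8; 15 -159.8; 35 -159.8; 55 -159.8; 75 -159.9;
```

View pics/wrist7.png

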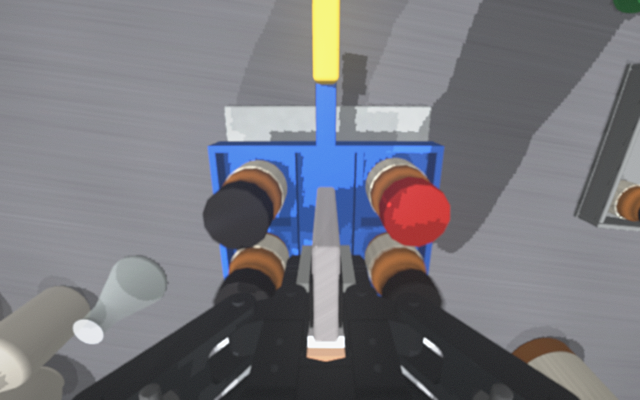

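Front edge is at bay x = -160 with no skew. Tray (centred at column 326) and shelf (column 327) are aligned, and the guides are clear. Lowering.

>>> arm_command(
  motion="0 0 0 0.01 0.0007 0.0007 -1;0 0 0 0.018 0 0 -1;0 0 0 0.02 0 0 -1;0 0 0 0.018 0 0 -1;0 0 0 0.012 0 0 -1;0 0 0 0.006 0 0 -1;0 0 0 0.002 0 0 -1;0 0 0 0 0 0 -1",
)

```text
t: 17.6
position: [534.3, -21.9, 106.2]
orientation: [[0.001, -0.15, 0.989], [-0.0, 0.989, 0.15], [-1.0, -0.0, 0.001]]
force: [0.1, -0.0, -6.3]
width: 10.6
```

>>> arm_command(
  motion="0 0 0 0.001 0 0 -1;0 0 0 0.001 0 0 -1;0 0 0 0.001 0 0 -1;0 0 0 0 0 0 -1",
)

```text
t: 18.1
position: [534.0, -21.8, 102.7]
orientation: [[-0.0, -0.15, 0.989], [0.0, 0.989, 0.15], [-1.0, 0.0, -0.0]]
force: [0.1, -0.1, -5.9]
width: 10.6
```

>>> arm_command(
  motion="0 0 0 0.0007 0 0 -1;0 0 0 0.0007 0 0 -1;0 0 0 0.0004 0 0 -1;0 0 0 0 0 0 -1",
)

```text
t: 18.6
position: [534.1, -21.8, 101.6]
orientation: [[0.0, -0.15, 0.989], [-0.0, 0.989, 0.15], [-1.0, -0.0, 0.0]]
force: [-5.6, -0.2, 4.3]
width: 10.9
```

Down on the shelf (+4 N). Release and rise.

>>> arm_command(
  motion="0 0 0 0 0 0 -0.6;0 0 0 0 0 0 -0.35;0 0 0 0 0 0 -0.3;0 0 0 -0.004 0 0 -0.3;0 0 0 -0.02 0 0 -0.3;0 0 0 -0.04 0 0 -0.3;0 0 0 -0.05 0 0 -0.3;0 0 0 -0.02 0 0 -0.3",
)

```text
t: 19.6
position: [535.2, -22.1, 240.0]
orientation: [[0.005, -0.15, 0.989], [-0.001, 0.989, 0.15], [-1.0, -0.002, 0.005]]
force: [0.6, 0.1, -0.3]
width: 29.9
```

Run:
```python
from fit import *
g=grab("wrist"); s,c=grab("side"),grab("scene"); save(s,"side8.png"); save(g,"wrist8.png")
for k in([g],[s],[c],[g,s,c]): fit_tray(k,(534,-22,8.6),15)
ca,sa=np.cos(np.radians(8.6)),np.sin(np.radians(8.6))
plan(534-108*ca,-22-108*sa,200,98.6)
```

```text
tray [531.2 -23.1] 8.51 n 2736 615 775 cost 962.14 z wall 37.0 ymid [-104.8    0. ]
tray [530.7 -22.7] 9.5 n 254 196 156 cost 277.41 z wall 36.3 ymid [-108.8   -1.6]
tray [535.8 -21.8] 8.38 n 83 113 131 cost 26.37 z wall 36.7 ymid [-105.5    1.6]
tray [531.3 -23. ] 8.5 n 3073 924 1062 cost 975.96 z wall 36.9 ymid [-105.4   -0.4]
t 19.75 pos [534.8 -22.  236.9] yaw 98.61 w 29.8 F [ 0.1 -0.8 -1.2]
 tool shift now [  36.6    0.2 -108.9]  after turn [ 3.690e+01  1.000e-01 -1.088e+02]  turn [0.0001 0.0029 0.0013]
```

View pics/side8.png

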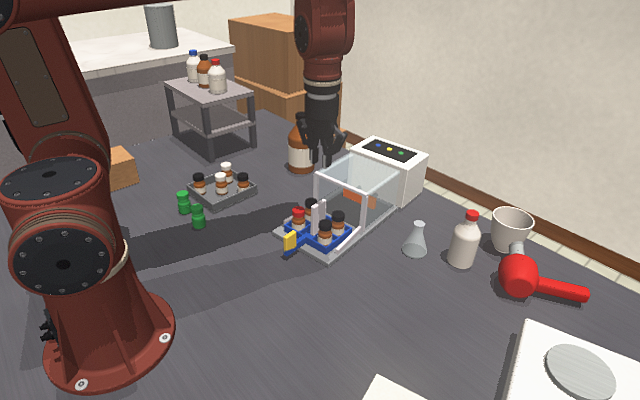

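Tray stands between the guides, handle towards the robot (side view, yellow at (290,242)), jars upright. Moving over the handle, with a look before descending.

>>> arm_command(
  motion="0 0 0 0.01 0 -0.02 -0.3;0 0 0 0.015 0 -0.04 -0.3;0 0 0 0.02 0 -0.035 -0.3;0 0 0 0.015 0 -0.019 -0.3;0 0 0 0 0 0 -0.3;0 0 0 0 0 0 -0.3;0 0 0 0 0 0 -0.3",
)

```text
t: 20.62
position: [422.0, -38.9, 175.4]
orientation: [[0.001, -0.15, 0.989], [-0.0, 0.989, 0.15], [-1.0, -0.0, 0.001]]
force: [-0.6, 0.3, 0.4]
width: 29.4
```

Run:
```python
from fit import *
plan(422,-39.2,56,98.6)
g=grab("wrist"); save(g,"wrist9.png"); P=cloud(g); f=g["frame"].astype(int)
m=(g["depth"]>0)&(f[:,:,0]>120)&(f[:,:,1]>.65*f[:,:,0])&(f[:,:,2]<.5*f[:,:,0])&(abs(P[...,2]-75)<4)
p=P[m]; print(len(p),np.median(p[:,2]),cv2.minAreaRect(p[:,:2].astype(np.float32)))
q=fit_tray([g],(534,-22,8.6),15)
```

```text
t 20.62 pos [422.  -38.9 175.4] yaw 98.62 w 29.4 F [-0.6  0.3  0.4]
 tool shift now [119.4  -0.3  -0.2]  after turn [ 1.194e+02 -3.000e-01 -1.000e-01]  turn [0.0004 0.0006 0.0002]
523 74.88136636062978 ((426.6687927246094, -39.15397262573242), (33.85171127319336, 10.793927192687988), 8.955862045288086)
tray [531.9 -23. ] 8.64 n 2037 670 674 cost 179.18 z wall 36.9 ymid [-111.9    0.2]
```

Handle top at 75 mm (expected 75), centre (426.7, -39.2). Descend and pinch.

>>> arm_command(
  motion="0 0 0 0.015 -0.0008 0 -0.3;0 0 0 0.025 0 0 -0.3;0 0 0 0.03 0 0 -0.3;0 0 0 0.025 0 0 -0.3;0 0 0 0.015 0 0 -0.3;0 0 0 0.008 0 0 -0.3;0 0 0 0.001 0 0 -0.3;0 0 0 0 0 0 -0.3",
)

```text
t: 21.68
position: [421.9, -39.8, 56.6]
orientation: [[0.001, -0.15, 0.989], [-0.0, 0.989, 0.15], [-1.0, -0.0, 0.001]]
force: [-0.3, 0.4, 0.9]
width: 29.9
```

>>> arm_command(
  motion="0 0 0 0 0 0 -0.5;0 0 0 0 0 0 -0.7;0 0 0 0 0 0 -0.9;0 0 0 0 0 0 -1;0 0 0 0 0 0 -1",
  force=40,
)

```text
t: 22.3
position: [421.7, -39.6, 56.4]
orientation: [[0.001, -0.15, 0.989], [0.0, 0.989, 0.15], [-1.0, 0.0, 0.001]]
force: [-1.4, 2.5, 5.2]
width: 11.5
```

>>> arm_command(
  motion="0 0 0 0 0 0.004 -1;0 0 0 0 0 0.008 -1;0 0 0 0 0 0.01 -1;0 0 0 0 0 0.01 -1;0 0 0 0 0 0.01 -1;0 0 0 0 0 0.008 -1",
)

```text
t: 23.05
position: [470.2, -32.5, 56.4]
orientation: [[-0.002, -0.149, 0.989], [-0.001, 0.989, 0.149], [-1.0, -0.001, -0.002]]
force: [-11.3, -1.2, 14.7]
width: 11.8
```

Run:
```python
from fit import *
plan(422+142*.9888,-39.8+142*.1495,56.4,98.6)
s,c=grab("side"),grab("scene")
c2=lambda i,x,y,w,h:cv2.resize(i[y:y+h,x:x+w],None,fx=4,fy=4,interpolation=cv2.INTER_CUBIC)
cv2.imwrite("pics/crop10.png",np.hstack([c2(s["frame"],270,140,110,130),c2(c["frame"],230,160,90,130)])[:,:,::-1])
```

```text
t 23.05 pos [470.2 -32.5  56.4] yaw 98.58 w 11.8 F [-11.3  -1.2  14.7]
 tool shift now [-0.2 -0.  93.2]  after turn [ 0.  -0.  93.2]  turn [-0.0003 -0.0025  0.0007]
```

View pics/crop10.png

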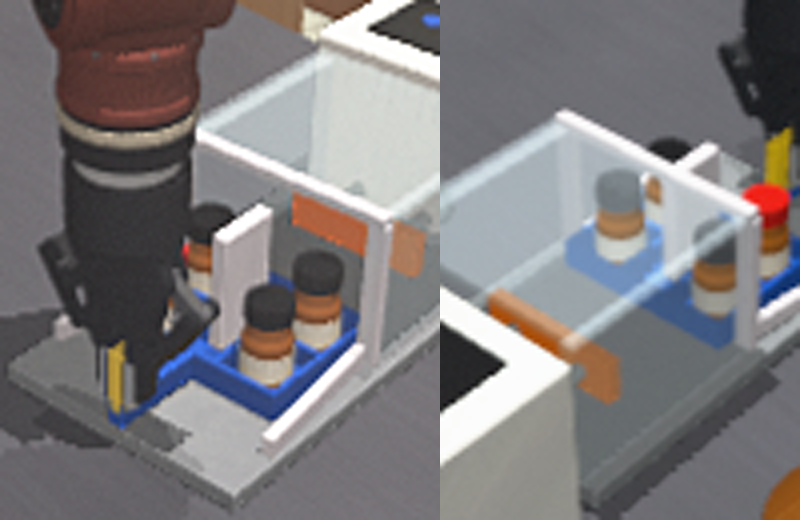

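The tray's front is entering the bay, centred between the posts. There is about 15 N downward press, which I'll relieve slightly and continue.

>>> arm_command(
  motion="0 0 0 -0.0004 0 0 -1;0 0 0 -0.0003 0 0.002 -1;0 0 0 0 0 0.005 -1;0 0 0 0 0 0.008 -1;0 0 0 0 0 0.008 -1;0 0 0 0 0 0.008 -1;0 0 0 0 0 0.007 -1;0 0 0 0 0 0.004 -1",
)

```text
t: 24.15
position: [511.6, -25.9, 56.5]
orientation: [[-0.002, -0.149, 0.989], [-0.0, 0.989, 0.149], [-1.0, 0.0, -0.002]]
force: [-8.0, -1.1, 7.2]
width: 11.7
```

>>> arm_command(
  motion="0 0 0 -0.0002 0 0.004 -1;0 0 0 0 0 0.006 -1;0 0 0 0 0 0.007 -1;0 0 0 0 0 0.007 -1;0 0 0 0 0 0.006 -1;0 0 0 0 0 0.004 -1;0 0 0 0 0 0.003 -1;0 0 0 0 0 0 -1",
)

```text
t: 25.15
position: [548.4, -20.3, 56.5]
orientation: [[-0.001, -0.15, 0.989], [0.0, 0.989, 0.15], [-1.0, 0.0, -0.001]]
force: [-3.9, -1.1, 3.1]
width: 11.2
```

Dock contact should come about now, so pushing the last stretch slowly.

>>> arm_command(
  motion="0 0 0 0 0 0.002 -1;0 0 0 0 0 0.002 -1;0 0 0 0 0 0.002 -1;0 0 0 0 0 0.002 -1;0 0 0 0 0 0.0015 -1;0 0 0 0 0 0.0015 -1;0 0 0 0 0 0.001 -1",
)

```text
t: 26.02
position: [558.9, -18.5, 56.5]
orientation: [[-0.004, -0.149, 0.989], [-0.0, 0.989, 0.149], [-1.0, 0.001, -0.004]]
force: [-13.7, -1.7, 9.1]
width: 11.6
```

>>> arm_command(
  motion="0 0 0 0 0 0.001 -1;0 0 0 0 0 0.001 -1;0 0 0 0 0 0.001 -1",
)

```text
t: 26.4
position: [561.1, -18.1, 56.4]
orientation: [[-0.006, -0.149, 0.989], [-0.0, 0.989, 0.149], [-1.0, 0.0, -0.006]]
force: [-18.9, -3.2, 11.3]
width: 11.7
```

>>> arm_command(
  motion="0 0 0 0 0 0 -1;0 0 0 0 0 0.001 -1;0 0 0 0 0 0 -1",
)

```text
t: 26.78
position: [561.2, -18.1, 56.4]
orientation: [[-0.008, -0.149, 0.989], [-0.001, 0.989, 0.149], [-1.0, 0.0, -0.008]]
force: [-23.5, -4.1, 16.7]
width: 11.8
```

>>> arm_command(
  motion="0 0 0 0 0 0.001 -1;0 0 0 0 0 0 -1;0 0 0 0 0 0 -1",
)

```text
t: 27.15
position: [561.2, -18.1, 56.4]
orientation: [[-0.01, -0.149, 0.989], [-0.001, 0.989, 0.149], [-1.0, 0.0, -0.01]]
force: [-28.8, -4.1, 21.2]
width: 11.3
```

Run:
```python
from fit import *
plan(562.4,-18.6,56.4,98.6)
s,c=grab("side"),grab("scene")
c2=lambda i,x,y,w,h:cv2.resize(i[y:y+h,x:x+w],None,fx=4,fy=4,interpolation=cv2.INTER_CUBIC)
cv2.imwrite("pics/crop11.png",np.hstack([c2(s["frame"],300,130,110,130),c2(c["frame"],220,170,90,130)])[:,:,::-1])
P=cloud(c);f=c["frame"].astype(int)
m=(c["depth"]>0)&(f[...,0]>150)&(f[...,1]<.65*f[...,0])&(f[...,2]<.4*f[...,0])&(P>[700,-60,15]).all(2)&(P<[780,80,60]).all(2)
e=P[m][:,:2]-[617.9,-9.8]; a=np.radians(8.6); print(len(e),np.percentile(e@[np.cos(a),np.sin(a)],[5,50,95]).round(1))
```

```text
t 27.15 pos [561.2 -18.1  56.4] yaw 98.55 w 11.3 F [-28.8  -4.1  21.2]
 tool shift now [ 0.  -0.7  1.1]  after turn [ 0.  -0.7  1.1]  turn [-0.0008 -0.0099 -0.0002]
62 [115.5 120.  124.1]
```

The tray has stopped: the position doesn't change while the force builds to 29 N, after 141 mm of travel. My viewing allowance is used up, so I'll check the dock numerically by comparing its orange pixels before and after with the shift expected for 12 mm.

Run:
```python
from fit import *
a=np.radians(8.6); u=np.array([np.cos(a),np.sin(a),0]); v=np.array([-np.sin(a),np.cos(a),0]); o=np.array([617.9,-9.8,0])
for n in("scene","side"):
    b=dict(np.load(n+"0.npz")); g=grab(n)
    A=proj(b,o+100*u+30*[0,0,1]); B=proj(b,o+112*u+np.array([0,0,30.]))
    print(n,"dock px",A.round(1),"expected shift 12mm",(B-A).round(1))
    x,y=A[0].astype(int); M=[]
    for k in(b,g):
        f=k["frame"][y-30:y+30,x-40:x+40].astype(int); m=(f[...,0]>110)&(f[...,0]>1.5*f[...,1])&(f[...,1]>1.05*f[...,2]); M.append(m)
        n_,l,st,ce=cv2.connectedComponentsWithStats(m.astype(np.uint8)); 
        for i in 1+np.argsort(-st[1:,4])[:2]: print("   ",st[i],ce[i].round(1))
```

```text
Traceback (most recent call last):
ValueError: operands could not be broadcast together with shapes (3,) (90,)
```

Run:
```python
from fit import *
a=np.radians(8.6); u=np.array([np.cos(a),np.sin(a),0]); o=np.array([617.9,-9.8,30])
for n in("scene","side"):
    b=dict(np.load(n+"0.npz")); g=grab(n)
    A=proj(b,o+100*u); B=proj(b,o+112*u)
    print(n,"dock px",A.round(1),"expected shift 12mm",(B-A).round(1))
    x,y=A[0].astype(int)
    for k in(b,g):
        f=k["frame"][y-30:y+30,x-40:x+40].astype(int); m=(f[...,0]>110)&(f[...,0]>1.5*f[...,1])&(f[...,1]>1.05*f[...,2])
        n_,l,st,ce=cv2.connectedComponentsWithStats(m.astype(np.uint8)); 
        for i in 1+np.argsort(-st[1:,4])[:3]: print("   ",st[i],ce[i].round(1))
    w,h=40,30
    G=[cv2.cvtColor(k["frame"],cv2.COLOR_RGB2LAB)[:,:,1].astype(np.float32)[y-h:y+h,x-w:x+w] for k in(b,g)]
    T=G[0][10:-10,12:-12]; r=cv2.matchTemplate(G[1],T,cv2.TM_CCOEFF_NORMED); _,mx,_,loc=cv2.minMaxLoc(r); print("  template shift",np.array(loc)-[12,10],round(mx,2))
```

```text
scene dock px [[259.5 246.7]] expected shift 12mm [[-3.2  2.3]]
    [44 31 11 13 75] [50.2 36.8]
    [23 19 19 14 69] [32.1 25.8]
    [20 19 22 14 77] [30.7 25.2]
    [45 33  7 14 68] [47.9 39.7]
    [67 15  9  3 12] [70.6 16.5]
  template shift [-3 -1] 0.71
side dock px [[357.9 199. ]] expected shift 12mm [[ 2.3 -1.7]]
    [ 26  20  19  15 144] [34.9 26.5]
    [35 38  8  7 41] [39.1 41.1]
    [23 19  4  7 20] [24.8 21.6]
    [19 30  1  2  2] [19.  30.5]
  template shift [-2 -2] 0.28
```

Dock pixels shifted by (-2.3, +2.9), against an expected (-3.2, +2.3) for 12 mm; together with the hard stop, that fits a fully pushed-in dock. Relax the push, release, rise.

>>> arm_command(
  motion="0 0 0 -0.0005 0 -0.002 -1;0 0 0 -0.0005 0 -0.001 -1;0 0 0 0 0 -0.001 -1;0 0 0 0 0 0 -1",
)

```text
t: 27.9
position: [561.2, -18.2, 57.1]
orientation: [[-0.001, -0.15, 0.989], [0.0, 0.989, 0.15], [-1.0, 0.001, -0.001]]
force: [-3.4, 0.1, -5.0]
width: 11.5
```

>>> arm_command(
  motion="0 0 0 0 0 0 -0.7;0 0 0 0 0 0 -0.4;0 0 0 0 0 0 -0.3;0 0 0 -0.005 0 0 -0.3;0 0 0 -0.02 0 -0.005 -0.3;0 0 0 -0.035 0 -0.03 -0.3;0 0 0 -0.05 0 -0.04 -0.3;0 0 0 -0.03 0 -0.03 -0.3",
)

```text
t: 28.9
position: [458.2, -34.2, 200.5]
orientation: [[0.004, -0.15, 0.989], [-0.001, 0.989, 0.15], [-1.0, -0.002, 0.003]]
force: [1.2, -0.7, 0.0]
width: 29.8
```

>>> arm_command(
  motion="0 0 0 -0.03 0 -0.01 -0.3;0 0 0 0 0 0 -0.3;0 0 0 0 0 0 -0.3",
)

```text
t: 29.28
position: [449.1, -35.5, 226.9]
orientation: [[0.001, -0.15, 0.989], [-0.0, 0.989, 0.15], [-1.0, -0.0, 0.001]]
force: [-0.5, 0.6, -0.5]
width: 30.0
```

Run:
```python
from fit import *
plan(470,-30,225,98.6)
g=grab("wrist"); s=grab("side"); c=grab("scene"); save(g,"wrist12.png")
a=np.radians(8.6); R=np.array([[np.cos(a),-np.sin(a)],[np.sin(a),np.cos(a)]])
for k in(g,s,c):
    P=cloud(k); f=k["frame"].astype(int)
    m=(k["depth"]>0)&(f[:,:,0]>110)&(f[:,:,1]>.65*f[:,:,0])&(f[:,:,2]<.5*f[:,:,0])&(abs(P[...,2]-75)<4)&(np.hypot(P[...,0]-566,P[...,1]+18)<40)
    p=P[m]
    if len(p)>10: e=(p[:,:2]-[617.9,-9.8])@R; r=cv2.minAreaRect(e.astype(np.float32)); print("yellow top bay:",len(p),np.round(r[0],1),np.round(r[1],1),"should be (-51,0)")
# wall -x end edge from the wrist view
P=cloud(g); f=g["frame"].astype(int); e=(P[...,:2]-[617.9,-9.8])@R
m=(g["depth"]>0)&(f[...,2]>1.6*f[...,0])&(abs(P[...,2]-37)<3)&(abs(e[...,1])<75)
print("wall top min bay x",np.percentile(e[m][:,0],[1,3]).round(1),"y",np.percentile(e[m][:,1],[1,99]).round(1),m.sum())
for col,t in(("red",(f[...,0]>90)&(f[...,0]>2.2*f[...,1])),("dark",f.max(2)<60)):
    w=t&(abs(P[...,2]-85)<4)&(e[...,0]>-20)&(e[...,0]<140)&(abs(e[...,1])<75); print(col,w.sum(),np.median(e[w],axis=0).round(1) if w.sum() else "")
# crate caps unchanged?
P=cloud(c); o=dict(np.load("scene0.npz")); Q=cloud(o)
for x,y in((398,371),(450,330),(498,376),(502.6,286)):
    out=[]
    for C in(P,Q):
        w=(abs(C[...,2]-69)<4)&(np.hypot(C[...,0]-x,C[...,1]-y)<25); out.append(np.median(C[w],axis=0).round(1))
    print(*out)
```

```text
t 29.27 pos [449.1 -35.5 226.9] yaw 98.6 w 30.0 F [-0.5  0.6 -0.5]
 tool shift now [ 2.   2.3 21.4]  after turn [ 1.9  2.3 21.4]  turn [-0.      0.0008  0.0003]
yellow top bay: 293 [-53.   -0.5] [34.9 10.8] should be (-51,0)
yellow top bay: 39 [-54.1  -0.6] [11.3 35.2] should be (-51,0)
wall top min bay x [-1.6  0.3] y [-40.  38.] 581
red 64 [14.4 39. ]
dark 57 [ 14.9 -40.4]
[400.4 371.8  68.6] [400.4 371.2  68.3]
[451.1 329.2  68.5] [451.2 329.8  68.6]
[500.  377.5  68.3] [498.  377.1  68.3]
[504.5 287.1  68.5] [503.8 286.6  68.5]
```

The wrist view puts the handle about 2 mm short of nominal, which is within bay-calibration error. To rule out a false stop, such as the gripper body touching the bay, I'll make an independent gentle push on the handle's end with shut fingers, the body well clear.

>>> arm_command(
  motion="0 0 0 0.01 0 0.03 -1;0 0 0 0.03 0 0.03 -1;0 0 0 0.04 0 0.006 -1;0 0 0 0.04 0 0 -1;0 0 0 0.03 0 0 -1;0 0 0 0.015 0 0 -1;0 0 0 0.005 0 0 -1;0 0 0 0 0 0 -1",
  force=40,
)

```text
t: 30.42
position: [514.7, -25.7, 57.3]
orientation: [[0.001, -0.15, 0.989], [-0.0, 0.989, 0.15], [-1.0, -0.0, 0.001]]
force: [0.2, -0.5, 0.4]
width: 0.0
```

Run:
```python
from h import *
plan(514.1+20*.989,-26+20*.1495,57,98.6)
print(sense()["ft_torque"])
```

```text
t 30.43 pos [514.7 -25.7  57.3] yaw 98.61 w 0.0 F [ 0.2 -0.5  0.4]
 tool shift now [ 0.3 -0.2 19.3]  after turn [ 0.3 -0.2 19.3]  turn [0.0002 0.0007 0.0002]
[ 0.01025962 -0.0188895  -0.01120493]
```

>>> arm_command(
  motion="0 0 0 0 0 0.007 -1;0 0 0 0 0 0.006 -1;0 0 0 0 0 0.003 -1;0 0 0 0 0 0.002 -1;0 0 0 0 0 0.002 -1;0 0 0 0 0 0.002 -1;0 0 0 0 0 0.001 -1;0 0 0 0 0 0 -1",
)

```text
t: 31.42
position: [537.1, -22.1, 56.6]
orientation: [[0.0, -0.15, 0.989], [0.0, 0.989, 0.15], [-1.0, 0.0, 0.0]]
force: [-0.0, 0.3, 0.4]
width: 0.1
```

>>> arm_command(
  motion="0 0 0 0 0 0.0015 -1;0 0 0 0 0 0.001 -1;0 0 0 0 0 0.001 -1;0 0 0 0 0 0 -1",
)

```text
t: 31.92
position: [538.2, -21.5, 55.7]
orientation: [[-0.005, -0.149, 0.989], [0.0, 0.989, 0.149], [-1.0, 0.001, -0.005]]
force: [-10.5, -0.3, 2.1]
width: 0.3
```

>>> arm_command(
  motion="0 0 0 0 0 0.001 -1;0 0 0 0 0 0.001 -1;0 0 0 0 0 0 -1;0 0 0 0 0 0 -1",
)

```text
t: 32.42
position: [538.3, -21.2, 55.3]
orientation: [[-0.009, -0.149, 0.989], [-0.0, 0.989, 0.149], [-1.0, 0.001, -0.009]]
force: [-22.4, -3.3, 8.8]
width: 0.0
```

22 N moves nothing, so it is a true hard stop. Backing off and up.

>>> arm_command(
  motion="0 0 0 0 0 -0.005 -1;0 0 0 0 0 -0.015 -1;0 0 0 -0.01 0 -0.03 -1;0 0 0 -0.04 0 -0.02 -1;0 0 0 -0.05 0 0 -1;0 0 0 -0.05 0 0 -1;0 0 0 0 0 0 -1;0 0 0 0 0 0 -1",
)

```text
t: 33.42
position: [473.4, -31.8, 206.2]
orientation: [[0.0, -0.15, 0.989], [0.0, 0.989, 0.15], [-1.0, 0.0, 0.0]]
force: [-0.5, 0.3, -0.6]
width: 0.1
```

Run:
```python
from fit import *
plan(514,-26,200,98.6); g=grab("wrist")
a=np.radians(8.6); R=np.array([[np.cos(a),-np.sin(a)],[np.sin(a),np.cos(a)]])
P=cloud(g); f=g["frame"].astype(int); e=(P[...,:2]-[617.9,-9.8])@R
m=(g["depth"]>0)&(f[:,:,0]>110)&(f[:,:,1]>.65*f[:,:,0])&(f[:,:,2]<.5*f[:,:,0])&(abs(P[...,2]-75)<4)
r=cv2.minAreaRect(e[m].astype(np.float32)); print("yellow",np.round(r[0],1),np.round(r[1],1),np.median(P[m][:,2]))
for col,t in(("red",(f[...,0]>90)&(f[...,0]>2.2*f[...,1])),):
    w=t&(abs(P[...,2]-85)<5)&(abs(e[...,1])<75); print(col,w.sum(),e[w].min(0).round(1),e[w].max(0).round(1),np.median(P[w][:,2]).round(1))
job_done()
```

```text
t 33.42 pos [473.4 -31.8 206.2] yaw 98.6 w 0.1 F [-0.5  0.3 -0.6]
 tool shift now [ 6.3 -0.4 41. ]  after turn [ 6.2 -0.4 41. ]  turn [ 0.0001  0.0004 -0.0001]
yellow [0. 0.] [0. 0.] nan
  return _methods._mean(a, axis=axis, dtype=dtype,
  ret = ret.dtype.type(ret / rcount)
Traceback (most recent call last):
ValueError: zero-size array to reduction operation minimum which has no identity
```

Nothing was found in the wrist view; the shut fingers probably hide the handle. I'll check with the fixed cameras, then hand in.

Run:
```python
from fit import *
a=np.radians(8.6); R=np.array([[np.cos(a),-np.sin(a)],[np.sin(a),np.cos(a)]])
for n in("side","scene"):
    g=grab(n); P=cloud(g); f=g["frame"].astype(int); e=(P[...,:2]-[617.9,-9.8])@R
    near=(g["depth"]>0)&(abs(e[...,1])<80)&(e[...,0]>-140)&(e[...,0]<130)
    for c,t in(("yellow",(f[:,:,0]>110)&(f[:,:,1]>.65*f[:,:,0])&(f[:,:,2]<.5*f[:,:,0])),("red",(f[...,0]>90)&(f[...,0]>2.2*f[...,1])&(f[...,2]<80)&(P[...,2]>70))):
        w=near&t; print(n,c,w.sum(),np.median(e[w],axis=0).round(1) if w.any() else "", np.percentile(P[w][:,2],[5,95]).round(0) if w.any() else "")
r=job_done(); print(r)
```

```text
side yellow 216 [-50.5  -3.8] [32. 74.]
side red 80 [20.6 40.2] [72. 86.]
scene yellow 6 [-65.2   1.1] [74. 76.]
scene red 0  
the job is handed in; nothing more can be done
None
```

The job is handed in, at about 34 s of the 72 s allowed. The red-capped jar is in the tray's empty pocket, and the tray is slid home in the bay and released.

**What I did:**
- I took the jar out of the crate by its cap and stood it in the empty pocket.
- I lifted the tray by the metal blade, set it on the shelf with the handle towards the robot, and let go.
- I then pinched the yellow handle and slid the tray in until it stopped.

**Checks that agreed:**
- **Hard stop:** the tray stopped at 29 N while gripped. It stopped again at 22 N in a separate push with shut fingers, with the gripper body well clear of the bay.
- **Travel:** it moved about 141 mm, against 142 mm expected.
- **Dock:** its orange pixels shifted by about the amount expected for 12 mm of travel.
- **Jars:** the side camera last showed the red cap upright at the right height in the bay. The four remaining crate jars had not moved, within about 2 mm.

**Checks that failed or disagreed:**
- **Handle position:** before the second push, the wrist camera put it about 2 mm short of nominal and the side camera about 3 mm short. The final side view put it at -50.5 mm against -51 mm. I took the gap as calibration error.
- **Final wrist view:** it found neither the handle nor the red cap, probably because the shut fingers hid them.
- **Final scene view:** it found only 6 handle pixels and no red cap.
- **Viewing limit:** I had used all 12 picture views by then, so the last checks were numeric only.

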